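# Load the well plate into the reader and start it

## Task

Load the well plate into the plate reader: slide the red lock knob all the way outward, then push the blue tab of the stuck carriage, firmly but without forcing or slamming it, until it breaks free and runs home against the end stop hidden under the white cover. With the carriage fully home, press the green button on the cover all the way down and let go. Leave the green-capped bottle, the blue-capped vial and the red timer where they stand.

Things in the scene. Friction and masses are not known exactly. Their poses are not given: they have to be found in the camera images.
- stage: Fixed plate reader. x axis: loading direction along the rails, into the white cover; z up. Origin on the desk, on the rails' centre line below the cover's mouth. Grey base x -200 to +170, y -60 to +60 mm, 12 mm high; cover x 0 to 170, y -60 to +60 mm, top at z 78 mm. The lock's ear sticks out to y -112 mm (robot's side) at x -110 to -50 mm, its bolt guide 36 mm high.
- carriage (a joint): Carriage with a pink well plate fixed on it (bed 120 x 88 mm, top 39 mm above desk). Value in m along stage +x, 0 parked. With the lock out a spring catch still holds it until pushed with 9 to 17 N; free after 20 mm, it runs with 2 to 4 N and stays where left. The rigid end stop is hidden under the cover, 120 to 158 mm from the parked place, different each time: feel for it.
- carriage_tab (a point): Centre of the outer (pushing) face of the blue upright tab at the carriage's rear, 60 mm above the desk. Tab 60 mm wide, 10 mm thick, top 80 mm above the desk; it always stays outside the cover. Push it along stage +x; more than 45 N, or faster than 0.3 m/s, counts as forcing or slamming.
- stop_pin (a joint): Sprung pin in the hidden end stop's face (about 0.5 N), value in m: 0 carriage not yet there, about 0.005 carriage hard against the stop. Home means more than 0.0035.
- lock_knob (a point): Centre of the top of the red upright knob, 86 mm above the desk (post 14 mm across from z 32 to 72 mm, head 19 mm across above), at x -80, y -82 mm of the stage when locked. Beside it, between knob and carriage, nothing stands above 39 mm: push the knob from that inner side outward, along stage -y (toward the robot).
- lock_bolt (a joint): Lock bolt moved by the red knob, value in m along the stage's -y: 0 to 0.003 locked (it blocks the carriage), 0.025 fully out. Friction about 2 N; stays where left.
- start_button (a joint): Green spring button on the cover's top, value in m: 0 up, 0.006 fully down (about 4 N), comes up by itself.
- start_button_top (a point): Centre of the green button's top, 26 mm across; press straight down.
- green_dropper: green-capped white dropper bottle, 33 mm across, 80 mm tall, standing beside the reader's far side; origin at the centre of its underside
- vial: blue-capped glass sample vial, 14 mm across, 42 mm tall, standing beside the reader's far side; origin at the centre of its underside
- kitchen_timer: red and white clockwork timer, 68 mm across, 47 mm tall; origin at the centre of its underside

How it is judged:
On the way, in this order (a step that is already met when the one before it is completed fails the run):
1. the red lock is slid out (value of joint lock_bolt above 0.018 m), for 0.1 s.
2. the carriage rests against the hidden end stop (value of joint lock_bolt above 0.018 m and value of joint stop_pin above 0.0035 m and value of joint carriage between 0.1 and 0.17 m), for 0.2 s.
3. the green button is pressed down (value of joint lock_bolt above 0.018 m and value of joint stop_pin above 0.0035 m and value of joint start_button above 0.0045 m), for 0.05 s.
At the end, for the whole second after the job is handed in: Lock bolt out by more than 18 of its 25 mm, carriage at rest against the hidden end stop (stop pin pressed in more than 3.5 mm), button up again after its press (less than 2 mm down) (value of joint lock_bolt above 0.018 m and value of joint stop_pin above 0.0035 m and velocity of joint carriage below 0.005 m/s and value of joint start_button below 0.002 m); the robot touches nothing.
It fails at once if the reader or its carriage is pushed with more than 45 N (contact force between any of the fingers, the arm and stage above 45 N).
It fails at once if the carriage is slammed (faster than 0.3 m/s) (velocity of joint carriage above 0.3 m/s).
It fails at once if the button is pressed before the carriage is home (value of joint start_button above 0.003 m and value of joint stop_pin below 0.002 m).
It fails at once if the bottle, vial or timer is moved more than 25 mm or knocked over (distance of any of green_dropper, vial, kitchen_timer from where it was at the start of the episode above 0.025 m or angle between any of green_dropper, vial, kitchen_timer's own z axis and vertical above 0.5 rad).
It also fails if it takes over 48 s, if anything falls off the work surface, if the arm or the gripper's body presses on something with over 40 N, if the wrist force passes 120 N, or if a joint passes its speed limit or range.

## Robot

A 7-joint arm with a two-finger parallel gripper is mounted at the origin on a cart in front of the work surface, level with it; the furniture and walls round the work are solid. World frame = base frame: x ahead of the robot, y to its left, z up, the work surface at z = 0. Lengths are in m, angles in rad, forces in N, time in s.
With the tool pointing down it reaches from about 0.425 to 1.025 m from the base axis. Payload 3.6 kg.
Tool frame: the origin (TCP) lies between the finger pads; the fingertips stand 25 mm ahead of it and the grasp point (between the pads) lies 6 mm ahead of it; z points along the fingers, y is the line along which they close (so a half turn about z gives the same grasp; the last joint's range is limited). The gripper opens to 85 mm and grips with 20 to 120 N. Pads are 22 mm wide; open, the fingers measure 114 mm over their backs; the gripper's body (76 mm by 85 mm) begins 54 mm behind the grasp point. The pads swing forward as they close: fully open they stand 13 mm farther back than shut.
Start: joints at [1.185, 0.591, 0.048, 1.609, -0.033, 0.943, -0.034], TCP at [0.209, -0.694, 0.256] pointing down, gripper open.
Joint ranges: [-2.69, 2.69], [-0.47, 2.24], [-1.27, 1.36], [0.19, 2.51], [-1.53, 4.68], [0.08, 2.07], [-3.09, 3.09]. Speed limits (rad/s): [2.57, 2.57, 3.14, 3.14, 3.14, 3.14, 3.14].

## Interface

Orientations are given as a rotation vector (axis times angle).
In Python, from workcell import manip, eyes, models gives the robot as it stands. The module is installed in compiled form; this text tells all that it offers.
- The arm moves only by the tool carry_out, never from a script. Its argument "rows" is a list of rows, each an object with "jaw": the finger opening in mm, from 0 to 85.4; "travel": the shift along the tool's x, y, z in mm, a list of three; "rot": the turn, a rotation vector about the tool's x, y, z in rad, a list of three. A call has 1 to 8 rows; each row is the pose to reach, as a shift and turn from the pose commanded when the call began, along the tool's axes at that moment; what a row does not reach only later rows make up. A row lasts 1/8 s, in which the tool goes at most 62.5 mm and 10.7 degrees, less where a joint would pass 70% of its speed; a pose out of reach is approached as far as the arm can. A call with a gripper value outside its range is refused whole. The fingers move at their own pace and stop on an object; "grip_force" is the grip in N (left out, the last holds). Time passes only in rows, so rows that repeat a pose let the fingers close. It gives the time, the measured TCP pose, the force, the opening and the grip force at its end, in the units of the state.
- manip.read_state(): the state, without advancing time (a new reading comes with each control period).
- eyes.get_image(name): name is "scene" or "top" or "wrist"; returns a dict with "color" (400x640x3 uint8, red, green, blue), "K" (3x3 intrinsics, pixels), "eye" and "rotation" of the camera in the world; the wrist camera has in their place "mount" (4x4, takes a point from camera to tool coordinates, whose origin is the TCP and whose axes are the flange's). Camera axes: x right, y up, looking along -z (the intrinsics and any distortion apply to the point x, -y, -z); pixel columns grow to the right and rows downward; lengths in m; the calibration is good to about 2 mm. The wrist camera is an equidistant fisheye: a pixel r from the principal point sees the ray r / f radians off the axis. A picture is of the moment at which its call begins: read the wrist's pose just before it. There is no depth.
- manip.close_job(): hands the job in; it is judged then, once.
Trained networks look in a picture, given as the dict that the camera call returned (one of the last four; its "shot" number tells which), for a name from the list of things; names that differ only in an ending like _2 or _b are one class to them, and where a whole thing is asked for, a point or a joint stands for the part that bears it (a point fixed in the world has none). Each returns a list of dicts, best first, with "p" (0 to 1); they miss things now and then, are a little off and sometimes report something else, mostly with a low value. They report only what shows in the picture. A call takes as long as a camera call.
- models.search_frame(picture, label): "centre" ([column, row] in pixels, amid what is visible of it).
The state is a dict: "time_s": time; "joint_pos": joint angles; "qvel": joint speeds; "tau": joint torques, N m; "tcp_pos": TCP position; "eef_rot": TCP orientation; "contact_force": force on the tool from outside, world axes, zero at the start; "torque": the same for the moment, N m; "opening": finger opening in m; "grasp_force": force on a finger pad.
Only numpy, scipy, OpenCV 4.12 (cv2) and the standard library are available. Lean on these libraries where they do the work, as an engineer would, in place of code of your own. Each camera call takes 0.05 s, during which the arm holds its last target. There are 200 camera calls.

## Working session

There is one attempt and no reset: what is moved stays moved. The work goes in short steps, Python scripts to look and compute and a tool call to move; the robot and the scene stay as the last step left them, time stands still between calls to the robot, and variables do not carry over. Pictures are saved under pics/ and viewed, at most 10 in all, crops included, and the job is handed in when it is done.

Besides the shell and the picture viewer there is one more tool, called after "Request:" by a JSON object that holds its "fn" and its "kwargs", one argument or row to a line. carry_out: Moves the arm, as the interface text tells. Its arguments: {"type":"object","properties":{"rows":{"type":"array"},"grip_force":{"type":"number"}},"required":["rows"]}

```bash
mkdir -p pics
cat > h.py <<'E'
import numpy as np, cv2
from workcell import manip, eyes, models
from scipy.spatial.transform import Rotation as R
def ray(p,uv):
    K=p["K"];d=np.array([(uv[0]-K[0,2])/K[0,0],-(uv[1]-K[1,2])/K[1,1],-1.])
    Rm=np.array(p["rotation"]); Rm=Rm if Rm.shape==(3,3) else R.from_rotvec(Rm).as_matrix()
    d=Rm@d; return np.array(p["eye"]),d/np.linalg.norm(d)
def atz(p,uv,z):
    o,d=ray(p,uv); return o+d*(z-o[2])/d[2]
def tri(a,b):
    A=np.zeros((3,3));v=np.zeros(3)
    for o,d in (a,b):
        M=np.eye(3)-np.outer(d,d);A+=M;v+=M@o
    return np.linalg.solve(A,v)
E
python3 - <<'E'
from h import *
s=manip.read_state();print(s)
P={}
for n in("scene","top"):
    p=eyes.get_image(n);P[n]=p;cv2.imwrite(f"pics/{n}0.png",p["color"][...,::-1])
    print(n,p["K"],p["eye"],p["rotation"],[k for k in p])
    for l,z in(("carriage_tab",.06),("lock_knob",.086),("start_button_top",.08),("green_dropper",.04),("vial",.02),("kitchen_timer",.03),("stage",.04)):
        for r in models.search_frame(p,l)[:2]: print(n,l,r["p"],np.round(r["centre"],1),atz(p,r["centre"],z).round(3))
E
```

```text
{'time_s': 0.0, 'joint_pos': array([ 1.18452003,  0.59211172,  0.04828043,  1.60983129, -0.03329237,
        0.94268113, -0.03371804]), 'qvel': array([ 0.00119245, -0.00080535,  0.00099312, -0.0017186 ,  0.00129697,
       -0.00167842,  0.00257441]), 'tau': array([ 7.54032299e-04, -5.48690128e+01,  1.54689454e+00, -1.98123264e+01,
        9.41368402e-03,  8.70761083e-03, -2.53997962e-05]), 'tcp_pos': array([ 0.20904079, -0.69340635,  0.25514235]), 'eef_rot': array([-3.10581315e+00, -4.58061487e-01,  6.97476808e-04]), 'contact_force': array([ 0.56472551, -0.07658366,  0.06577061]), 'torque': array([-0.01824059, -0.02460484, -0.0494799 ]), 'grasp_force': 0.0, 'opening': 0.0857087209331233}
scene [[430.94600565   0.         319.09180068]
 [  0.         430.94600565 198.87902315]
 [  0.           0.           1.        ]] [0.00066919 0.49899719 0.65735833] [ 0.52852317 -0.84657398 -1.91426597] ['color', 'K', 'eye', 'rotation', 'shot']
scene carriage_tab 0.7 [327.2 211.7] [0.553 0.201 0.06 ]
scene lock_knob 0.57 [356.8 230.7] [0.459 0.19  0.086]
scene start_button_top 0.47 [389.3 168.3] [
[... 175 characters left out ...]
.464 0.03 ]
scene stage 0.59 [367.6 205.1] [0.549 0.106 0.04 ]
top [[412.32183886   0.         317.6417979 ]
 [  0.         412.32183886 195.81947668]
 [  0.           0.           1.        ]] [0.38922394 0.2170777  0.95913048] [ 0.12547598 -0.14833342 -1.55710573] ['color', 'K', 'eye', 'rotation', 'shot']
top carriage_tab 0.77 [329.2 190. ] [0.561 0.179 0.06 ]
top lock_knob 0.57 [332.1 222.3] [0.486 0.174 0.086]
top start_button_top 0.51 [392.2 182.4] [0.576 0.042 0.08 ]
top green_dropper 0.49 [382.3 148.2] [0.665 0.055 0.04 ]
top kitchen_timer 0.64 [206.7 227.4] [0.478 0.453 0.03 ]
top kitchen_timer 0.47 [407.7 152.6] [ 0.658 -0.006  0.03 ]
top stage 0.76 [361.9 189.7] [0.567 0.104 0.04 ]
```

Run:
```python
import cv2
for n in("scene","top"):
    i=cv2.imread(f"pics/{n}0.png")
    cv2.imwrite(f"pics/{n}0c.png",cv2.resize(i[110:310,180:460],None,fx=2.8,fy=2.8,interpolation=cv2.INTER_CUBIC))
```

```text
(no output)
```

View pics/scene0c.png

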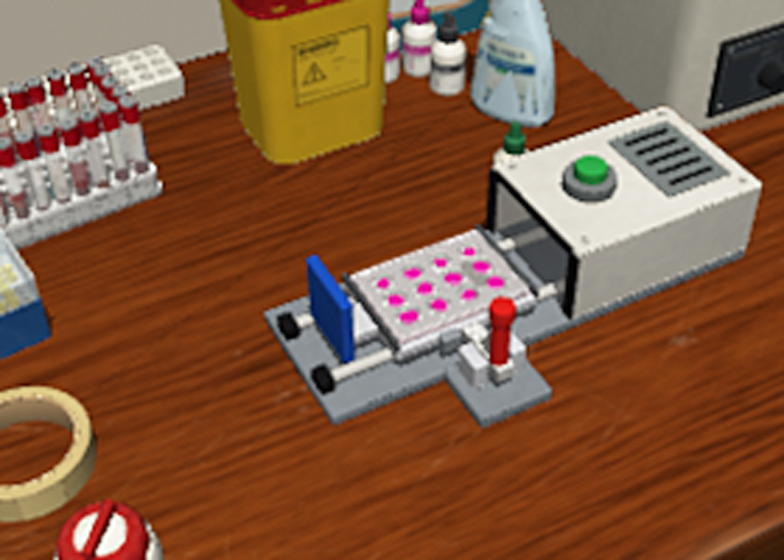

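View pics/top0c.png

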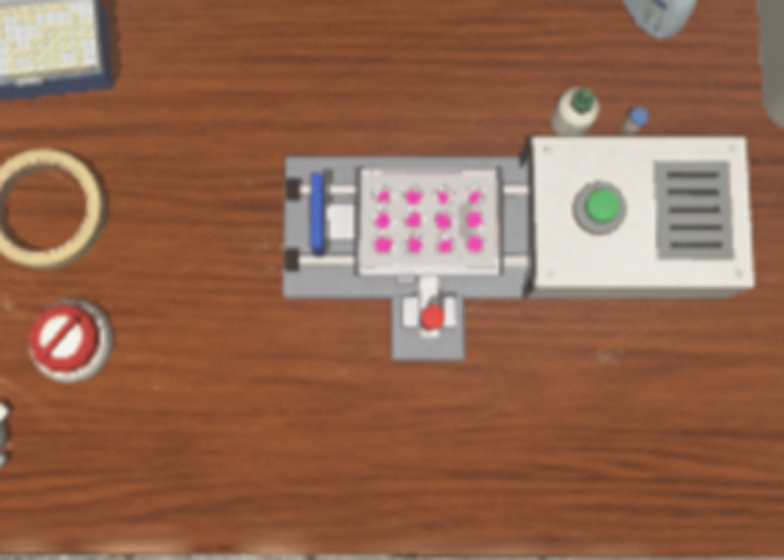

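Scene view: knob head at about crop (502,308), button at (590,168). Top view: knob at (432,316), button at (603,204), blue tab top from (317,173) to (317,253), cover top corners (531,137), (746,137), (754,287), (530,287), base left corners (285,157), (285,297).

```bash
cat >> h.py <<'E'
def fit(pairs): # 2D rigid stage->world
    S=np.array([a for a,b in pairs]);W=np.array([b[:2] for a,b in pairs])
    s=S-S.mean(0);w=W-W.mean(0)
    th=np.arctan2((s[:,0]*w[:,1]-s[:,1]*w[:,0]).sum(),(s*w).sum())
    c=np.array([[np.cos(th),-np.sin(th)],[np.sin(th),np.cos(th)]]);t=W.mean(0)-c@S.mean(0)
    return th,t,c,(S@c.T+t-W)
E
python3 - <<'E'
from h import *
t=eyes.get_image("top");s=eyes.get_image("scene")
C=lambda u,v:(180+u/2.8,110+v/2.8)
pts=[((0,.06),(531,137),.078),((.17,.06),(746,137),.078),((.17,-.06),(754,287),.078),((0,-.06),(530,287),.078),((-.2,.06),(285,157),.012),((-.2,-.06),(285,297),.012),((-.08,-.082),(432,316),.086)]
pr=[(a,atz(t,C(*c),z)) for a,c,z in pts]
th,o,c,r=fit(pr);print("top",th,o,(r*1000).round(1).tolist())
sp=[((0,.06),(493,172),.078),((.17,.06),(664,108),.078),((.17,-.06),(760,184),.078),((0,-.06),(578,247),.078),((-.2,.06),(266,313),.012),((-.2,-.06),(335,420),.012),((-.08,-.082),(502,304),.086)]
pr2=[(a,atz(s,C(*c),z)) for a,c,z in sp]
th,o,c,r=fit(pr2);print("scene",th,o,(r*1000).round(1).tolist())
th,o,c,r=fit(pr+pr2);print("both",th,o)
print("knob",tri(ray(t,C(432,316)),ray(s,C(502,306))))
b=tri(ray(t,C(603,204)),ray(s,C(590,166)));print("button",b,"stage",c.T@(b[:2]-o))
for q in((317,173),(317,253),(311,173)): print("tabtop stage",c.T@(atz(t,C(*q),.08)[:2]-o))
q=R.from_rotvec(manip.read_state()["eef_rot"]).as_matrix();print(q.round(3))
E
```

```text
top -1.561641073376142 [0.56900875 0.08977516] [[0.3, -0.3], [-0.2, 0.2], [-0.5, -0.2], [-0.3, -3.8], [0.5, 1.2], [-0.8, 2.9], [1.0, -0.0]]
scene -1.5559709400671535 [0.56527687 0.09165437] [[7.6, -2.5], [4.0, -4.8], [-1.1, -3.3], [-9.1, 4.4], [0.4, 3.2], [-0.4, 2.3], [-1.4, 0.9]]
both -1.5588329024559637 [0.56714232 0.09071436]
knob [0.48548816 0.16852743 0.0819295 ]
button [0.57188871 0.03834542 0.0943426 ] stage [0.05242198 0.00411955]
tabtop stage [-0.16759481  0.03197911]
tabtop stage [-0.16719505 -0.03131133]
tabtop stage [-0.17227437  0.03198066]
[[ 0.957  0.289 -0.   ]
 [ 0.289 -0.957  0.   ]
 [-0.    -0.    -1.   ]]
```

View pics/top0.png

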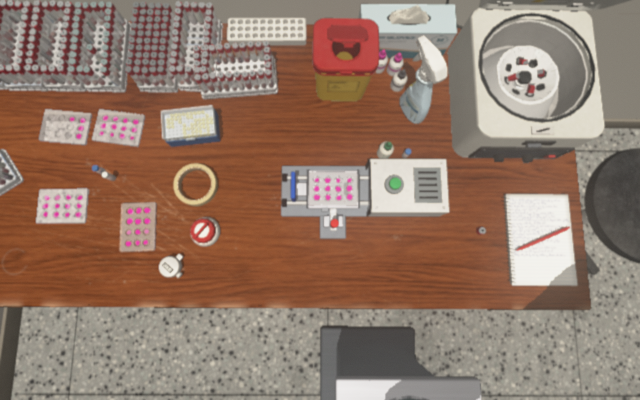

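The top view shows the desk clear along the robot's near side, with the centrifuge at upper right (450–600, 10–155). I'll transit at x below 0.47.

Request:
{"fn": "carry_out", "kwargs": {
  "rows": [
    {"jaw":0,"travel":[43,-43,0],"rot":[0,0,0.037]},
    {"jaw":0,"travel":[86,-86,0],"rot":[0,0,0.074]},
    {"jaw":0,"travel":[129,-129,0],"rot":[0,0,0.11]},
    {"jaw":0,"travel":[172,-172,0],"rot":[0,0,0.147]},
    {"jaw":0,"travel":[215,-215,0],"rot":[0,0,0.184]},
    {"jaw":0,"travel":[258,-256,0],"rot":[0,0,0.22]},
    {"jaw":0,"travel":[301,-298,0],"rot":[0,0,0.257]},
    {"jaw":0,"travel":[340,-338,0],"rot":[0,0,0.293]}
  ],
  "grip_force": 60
}}

```text
time_s: 1.9
tcp_pos: [0.4385, -0.2705, 0.2567]
eef_rot: [3.141, -0.001, 0.002]
contact_force: [0.5, -0.8, 0.6]
opening: -0.0001
grasp_force: 0.0
```

Request:
{"fn": "carry_out", "kwargs": {
  "rows": [
    {"jaw":0,"travel":[5,-60,0],"rot":[0,0,0]},
    {"jaw":0,"travel":[10,-120,0],"rot":[0,0,0]},
    {"jaw":0,"travel":[20,-180,0],"rot":[0,0,0]},
    {"jaw":0,"travel":[35,-240,15],"rot":[0,0,0]},
    {"jaw":0,"travel":[50,-300,30],"rot":[0,0,0]},
    {"jaw":0,"travel":[65,-355,50],"rot":[0,0,0]},
    {"jaw":0,"travel":[80,-410,70],"rot":[0,0,0]},
    {"jaw":0,"travel":[87,-440,95],"rot":[0,0,0]}
  ]
}}

```text
time_s: 2.9
tcp_pos: [0.5258, 0.1721, 0.1613]
eef_rot: [-3.139, -0.006, -0.005]
contact_force: [1.0, -0.6, -0.2]
opening: -0.0001
grasp_force: 0.0
```

Run:
```python
from h import *
s=manip.read_state();print(s["tcp_pos"],s["eef_rot"],s["contact_force"])
p=eyes.get_image("wrist");cv2.imwrite("pics/w1.png",p["color"][...,::-1]);print(p["K"],np.array(p["mount"]).round(4))
for l in("lock_knob","carriage_tab","start_button_top"):print(l,models.search_frame(p,l)[:1])
```

```text
[0.5257863  0.17210541 0.16128666] [-3.13888512 -0.00604395 -0.00480446] [ 1.00079119 -0.59038983 -0.24611889]
[[309.70691629   0.         322.8897982 ]
 [  0.         309.70691629 208.54457839]
 [  0.           0.           1.        ]] [[-5.000e-04  9.519e-01  3.065e-01  7.840e-02]
 [ 1.000e+00  6.000e-04 -3.000e-04  9.000e-04]
 [-4.000e-04  3.065e-01 -9.519e-01 -1.166e-01]
 [ 0.000e+00  0.000e+00  0.000e+00  1.000e+00]]
lock_knob [{'centre': [328.1, 227.9], 'p': 0.86}]
carriage_tab [{'centre': [310.4, 153.7], 'p': 0.61}]
start_button_top [{'centre': [519.0, 176.1], 'p': 0.95}]
```

View pics/w1.png

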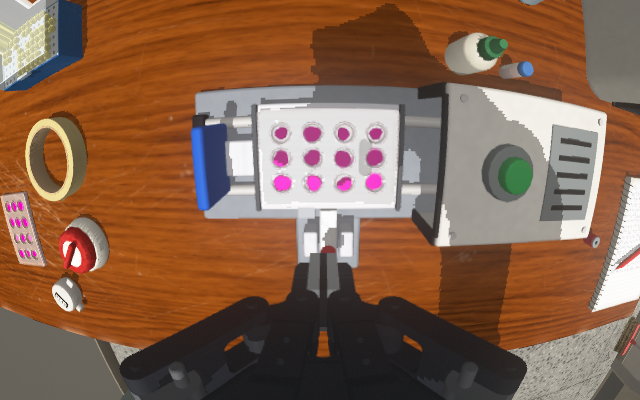

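The wrist view shows the knob's top just peeping out at (327,249) ahead of the closed fingertips, column-aligned with them; I check where that lies.

```bash
cat >> h.py <<'E'
def wray(p,s,uv):
    K=p["K"];a=np.array([uv[0]-K[0,2],uv[1]-K[1,2]]);r=np.hypot(*a);t=r/K[0,0];a=a/r*np.sin(t)
    d=np.array([a[0],-a[1],-np.cos(t)]);M=np.array(p["mount"]);Rt=R.from_rotvec(s["eef_rot"]).as_matrix()
    return Rt@M[:3,3]+s["tcp_pos"],Rt@M[:3,:3]@d
def watz(p,s,uv,z):
    o,d=wray(p,s,uv);return o+d*(z-o[2])/d[2]
E
python3 - <<'E'
from h import *
s=manip.read_state();p=eyes.get_image("wrist")
for n,uv,z in(("knob in",(328,247),.08),("tip",(325,256),.136),("btn",(515,176),.09),("tabtop L",(194,128),.08),("tabtop R",(205,208),.08),("bed near L",(258,207),.039),("ear",(300,265),.012),("cover",(446,86),.078),("cover",(440,244),.078),("base",(196,94),.012),("base",(205,216),.012)):print(n,watz(p,s,uv,z).round(4))
E
```

```text
knob in [0.5104 0.1632 0.08  ]
tip [0.5315 0.1657 0.136 ]
btn [0.5663 0.0307 0.09  ]
tabtop L [0.5953 0.2529 0.08  ]
tabtop R [0.5392 0.2497 0.08  ]
bed near L [0.5269 0.2199 0.039 ]
ear [0.4593 0.1888 0.012 ]
cover [0.6236 0.0852 0.078 ]
cover [0.5105 0.0797 0.078 ]
base [0.6234 0.2792 0.012 ]
base [0.5093 0.2791 0.012 ]
```

Request:
{"fn": "carry_out", "kwargs": {
  "rows": [
    {"jaw":0,"travel":[0,2,30],"rot":[0,0,0]},
    {"jaw":0,"travel":[0,3,60],"rot":[0,0,0]},
    {"jaw":0,"travel":[0,3,85],"rot":[0,0,0]},
    {"jaw":0,"travel":[0,3,85],"rot":[0,0,0]},
    {"jaw":0,"travel":[-8,3,85],"rot":[0,0,0]},
    {"jaw":0,"travel":[-14,3,85],"rot":[0,0,0]},
    {"jaw":0,"travel":[-18,3,85],"rot":[0,0,0]}
  ]
}}

```text
time_s: 4.03
tcp_pos: [0.506, 0.1647, 0.0772]
eef_rot: [-3.141, -0.0, -0.002]
contact_force: [-0.4, 0.6, 0.9]
opening: -0.0002
grasp_force: 0.0
```

Request:
{"fn": "carry_out", "kwargs": {
  "rows": [
    {"jaw":0,"travel":[-4,-2,0],"rot":[0,0,0]},
    {"jaw":0,"travel":[-8,-2,0],"rot":[0,0,0]},
    {"jaw":0,"travel":[-12,-2,0],"rot":[0,0,0]},
    {"jaw":0,"travel":[-16,-2,0],"rot":[0,0,0]},
    {"jaw":0,"travel":[-19,-2,0],"rot":[0,0,0]},
    {"jaw":0,"travel":[-22,-2,0],"rot":[0,0,0]}
  ]
}}

```text
time_s: 4.78
tcp_pos: [0.4842, 0.1668, 0.0763]
eef_rot: [-3.141, -0.0, -0.0]
contact_force: [0.6, 1.1, 1.0]
opening: -0.0004
grasp_force: 0.8
```

Request:
{"fn": "carry_out", "kwargs": {
  "rows": [
    {"jaw":0,"travel":[-2,0,0],"rot":[0,0,0]},
    {"jaw":0,"travel":[-4,0,0],"rot":[0,0,0]},
    {"jaw":0,"travel":[-4,0,0],"rot":[0,0,0]}
  ]
}}

```text
time_s: 5.15
tcp_pos: [0.4822, 0.1668, 0.0764]
eef_rot: [-3.141, 0.001, -0.006]
contact_force: [5.2, -0.1, -1.5]
opening: 0.0002
grasp_force: 2.5
```

Run:
```python
from h import *
s=manip.read_state();print(s["tcp_pos"],s["contact_force"])
p=eyes.get_image("scene");i=p["color"][...,::-1]
cv2.imwrite("pics/s2.png",cv2.resize(i[110:310,230:460],None,fx=3,fy=3,interpolation=cv2.INTER_CUBIC))
```

```text
[0.48221284 0.16683249 0.07642527] [ 5.21277608 -0.0750503  -1.47801258]
```

View pics/s2.png

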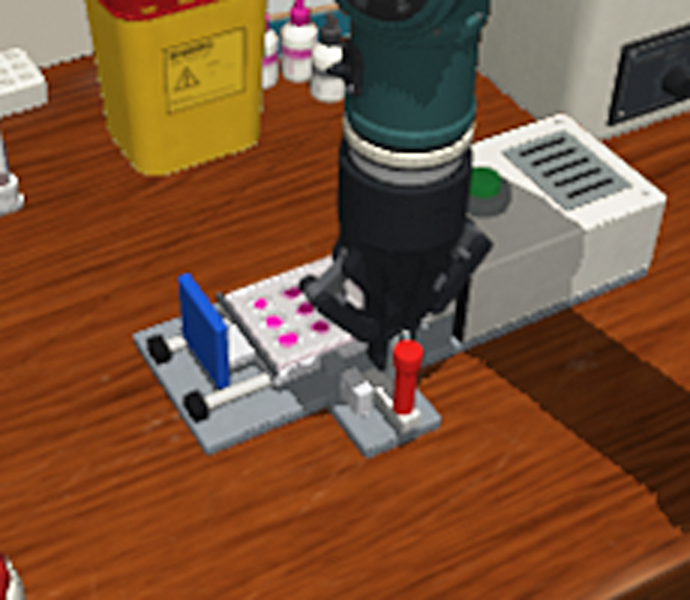

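The picture shows the knob at the ear's outer end (405,365), slid fully out, with 5 N of stop reaction. Now behind the tab.

Request:
{"fn": "carry_out", "kwargs": {
  "rows": [
    {"jaw":0,"travel":[12,0,0],"rot":[0,0,0]},
    {"jaw":0,"travel":[14,0,-50],"rot":[0,0,0]},
    {"jaw":0,"travel":[30,-20,-90],"rot":[0,0,0]},
    {"jaw":0,"travel":[55,-70,-90],"rot":[0,0,0]},
    {"jaw":0,"travel":[80,-120,-90],"rot":[0,0,0]},
    {"jaw":0,"travel":[87,-145,-80],"rot":[0,0,0]},
    {"jaw":0,"travel":[87,-145,-40],"rot":[0,0,0]},
    {"jaw":0,"travel":[87,-145,0],"rot":[0,0,0]}
  ]
}}

```text
time_s: 6.2
tcp_pos: [0.5658, 0.3108, 0.0744]
eef_rot: [3.139, 0.0, -0.005]
contact_force: [-0.6, 0.3, -0.6]
opening: 0.0001
grasp_force: 0.0
```

Request:
{"fn": "carry_out", "kwargs": {
  "rows": [
    {"jaw":0,"travel":[1,12,0],"rot":[0,0,0]},
    {"jaw":0,"travel":[1,22,0],"rot":[0,0,0]},
    {"jaw":0,"travel":[1,28,0],"rot":[0,0,0]},
    {"jaw":0,"travel":[1,31,0],"rot":[0,0,0]},
    {"jaw":0,"travel":[1,34,0],"rot":[0,0,0]},
    {"jaw":0,"travel":[1,36,0],"rot":[0,0,0]}
  ]
}}

```text
time_s: 6.95
tcp_pos: [0.5687, 0.277, 0.077]
eef_rot: [-3.139, -0.001, -0.002]
contact_force: [-0.1, 3.0, 1.8]
opening: -0.0001
grasp_force: 1.1
```

Request:
{"fn": "carry_out", "kwargs": {
  "rows": [
    {"jaw":0,"travel":[0,2,0],"rot":[0,0,0]},
    {"jaw":0,"travel":[0,3,0],"rot":[0,0,0]},
    {"jaw":0,"travel":[0,4,0],"rot":[0,0,0]}
  ]
}}

```text
time_s: 7.32
tcp_pos: [0.5687, 0.2759, 0.077]
eef_rot: [-3.136, -0.004, -0.004]
contact_force: [0.2, 7.8, 2.3]
opening: 0.0001
grasp_force: 3.8
```

Request:
{"fn": "carry_out", "kwargs": {
  "rows": [
    {"jaw":0,"travel":[0,1,0],"rot":[0,0,0]},
    {"jaw":0,"travel":[0,2,0],"rot":[0,0,0]},
    {"jaw":0,"travel":[0,3,0],"rot":[0,0,0]}
  ]
}}

```text
time_s: 7.7
tcp_pos: [0.5687, 0.2756, 0.0771]
eef_rot: [-3.133, -0.006, -0.006]
contact_force: [0.5, 10.9, 0.8]
opening: 0.0002
grasp_force: 5.6
```

Request:
{"fn": "carry_out", "kwargs": {
  "rows": [
    {"jaw":0,"travel":[0,1,0],"rot":[0,0,0]},
    {"jaw":0,"travel":[0,2,0],"rot":[0,0,0]},
    {"jaw":0,"travel":[0,3,0],"rot":[0,0,0]}
  ]
}}

```text
time_s: 8.07
tcp_pos: [0.5687, 0.2751, 0.0772]
eef_rot: [-3.129, -0.009, -0.007]
contact_force: [-1.7, 15.5, -0.8]
opening: -0.0003
grasp_force: 7.2
```

Request:
{"fn": "carry_out", "kwargs": {
  "rows": [
    {"jaw":0,"travel":[0,1,0],"rot":[0,0,0]},
    {"jaw":0,"travel":[0,2,0],"rot":[0,0,0]},
    {"jaw":0,"travel":[0,2,0],"rot":[0,0,0]}
  ]
}}

```text
time_s: 8.45
tcp_pos: [0.5686, 0.275, 0.0773]
eef_rot: [-3.127, -0.011, -0.008]
contact_force: [-0.1, 16.9, -1.2]
opening: 0.0001
grasp_force: 8.0
```

Request:
{"fn": "carry_out", "kwargs": {
  "rows": [
    {"jaw":0,"travel":[0,1,0],"rot":[0,0,0]},
    {"jaw":0,"travel":[0,2,0],"rot":[0,0,0]},
    {"jaw":0,"travel":[0,2,0],"rot":[0,0,0]}
  ]
}}

```text
time_s: 8.82
tcp_pos: [0.5687, 0.2685, 0.0771]
eef_rot: [-3.133, -0.007, -0.005]
contact_force: [0.5, 8.4, 2.6]
opening: 0.0002
grasp_force: 4.1
```

Request:
{"fn": "carry_out", "kwargs": {
  "rows": [
    {"jaw":0,"travel":[0,2,0],"rot":[0,0,0]},
    {"jaw":0,"travel":[0,4,0],"rot":[0,0,0]},
    {"jaw":0,"travel":[0,6,0],"rot":[0,0,0]},
    {"jaw":0,"travel":[0,8,0],"rot":[0,0,0]},
    {"jaw":0,"travel":[0,10,0],"rot":[0,0,0]},
    {"jaw":0,"travel":[0,12,0],"rot":[0,0,0]},
    {"jaw":0,"travel":[0,14,0],"rot":[0,0,0]},
    {"jaw":0,"travel":[0,16,0],"rot":[0,0,0]}
  ]
}}

```text
time_s: 9.82
tcp_pos: [0.5686, 0.2454, 0.0763]
eef_rot: [-3.141, 0.0, -0.001]
contact_force: [1.8, 2.4, 0.2]
opening: 0.0001
grasp_force: 1.0
```

Request:
{"fn": "carry_out", "kwargs": {
  "rows": [
    {"jaw":0,"travel":[0,-5,-4],"rot":[0,0,0]},
    {"jaw":0,"travel":[0,-5,-10],"rot":[0,0,0]},
    {"jaw":0,"travel":[0,2,-10],"rot":[0,0,0]},
    {"jaw":0,"travel":[0,8,-10],"rot":[0,0,0]},
    {"jaw":0,"travel":[0,15,-10],"rot":[0,0,0]},
    {"jaw":0,"travel":[0,22,-10],"rot":[0,0,0]},
    {"jaw":0,"travel":[0,29,-10],"rot":[0,0,0]},
    {"jaw":0,"travel":[0,36,-10],"rot":[0,0,0]}
  ]
}}

```text
time_s: 10.82
tcp_pos: [0.5685, 0.2091, 0.0863]
eef_rot: [-3.141, 0.001, -0.001]
contact_force: [-0.3, 2.2, 1.8]
opening: -0.0001
grasp_force: 1.2
```

Request:
{"fn": "carry_out", "kwargs": {
  "rows": [
    {"jaw":0,"travel":[0,6,0],"rot":[0,0,0]},
    {"jaw":0,"travel":[0,12,0],"rot":[0,0,0]},
    {"jaw":0,"travel":[0,18,0],"rot":[0,0,0]},
    {"jaw":0,"travel":[0,23,0],"rot":[0,0,0]},
    {"jaw":0,"travel":[0,28,0],"rot":[0,0,0]},
    {"jaw":0,"travel":[0,32,0],"rot":[0,0,0]},
    {"jaw":0,"travel":[0,36,0],"rot":[0,0,0]},
    {"jaw":0,"travel":[0,40,0],"rot":[0,0,0]}
  ]
}}

```text
time_s: 11.82
tcp_pos: [0.5684, 0.1694, 0.0863]
eef_rot: [-3.141, 0.0, -0.0]
contact_force: [1.5, 2.1, -0.3]
opening: -0.0002
grasp_force: 1.1
```

Request:
{"fn": "carry_out", "kwargs": {
  "rows": [
    {"jaw":0,"travel":[0,2,0],"rot":[0,0,0]},
    {"jaw":0,"travel":[0,4,0],"rot":[0,0,0]},
    {"jaw":0,"travel":[0,6,0],"rot":[0,0,0]},
    {"jaw":0,"travel":[0,8,0],"rot":[0,0,0]},
    {"jaw":0,"travel":[0,10,0],"rot":[0,0,0]},
    {"jaw":0,"travel":[0,12,0],"rot":[0,0,0]}
  ]
}}

```text
time_s: 12.58
tcp_pos: [0.5683, 0.1575, 0.0863]
eef_rot: [3.142, -0.0, -0.0]
contact_force: [1.7, 1.5, -0.7]
opening: -0.0
grasp_force: 1.0
```

Request:
{"fn": "carry_out", "kwargs": {
  "rows": [
    {"jaw":0,"travel":[0,2,0],"rot":[0,0,0]},
    {"jaw":0,"travel":[0,4,0],"rot":[0,0,0]},
    {"jaw":0,"travel":[0,6,0],"rot":[0,0,0]},
    {"jaw":0,"travel":[0,8,0],"rot":[0,0,0]}
  ]
}}

```text
time_s: 13.08
tcp_pos: [0.5682, 0.1494, 0.0862]
eef_rot: [3.142, -0.0, -0.0]
contact_force: [1.6, 2.4, -0.5]
opening: -0.0002
grasp_force: 1.0
```

Request:
{"fn": "carry_out", "kwargs": {
  "rows": [
    {"jaw":0,"travel":[0,2,0],"rot":[0,0,0]},
    {"jaw":0,"travel":[0,4,0],"rot":[0,0,0]},
    {"jaw":0,"travel":[0,6,0],"rot":[0,0,0]},
    {"jaw":0,"travel":[0,8,0],"rot":[0,0,0]}
  ]
}}

```text
time_s: 13.58
tcp_pos: [0.5683, 0.1414, 0.0863]
eef_rot: [3.142, -0.0, -0.0]
contact_force: [1.5, 1.9, -1.0]
opening: -0.0002
grasp_force: 1.0
```

Request:
{"fn": "carry_out", "kwargs": {
  "rows": [
    {"jaw":0,"travel":[0,2,0],"rot":[0,0,0]},
    {"jaw":0,"travel":[0,4,0],"rot":[0,0,0]},
    {"jaw":0,"travel":[0,6,0],"rot":[0,0,0]},
    {"jaw":0,"travel":[0,8,0],"rot":[0,0,0]}
  ]
}}

```text
time_s: 14.08
tcp_pos: [0.5682, 0.1335, 0.0863]
eef_rot: [3.142, -0.0, -0.0]
contact_force: [1.1, 1.5, -0.2]
opening: -0.0
grasp_force: 1.0
```

Request:
{"fn": "carry_out", "kwargs": {
  "rows": [
    {"jaw":0,"travel":[0,2,0],"rot":[0,0,0]},
    {"jaw":0,"travel":[0,4,0],"rot":[0,0,0]},
    {"jaw":0,"travel":[0,6,0],"rot":[0,0,0]},
    {"jaw":0,"travel":[0,8,0],"rot":[0,0,0]}
  ]
}}

```text
time_s: 14.58
tcp_pos: [0.5683, 0.1256, 0.0863]
eef_rot: [-3.141, 0.0, -0.0]
contact_force: [1.0, 1.7, -0.0]
opening: -0.0001
grasp_force: 1.3
```

Request:
{"fn": "carry_out", "kwargs": {
  "rows": [
    {"jaw":0,"travel":[0,2,0],"rot":[0,0,0]},
    {"jaw":0,"travel":[0,4,0],"rot":[0,0,0]},
    {"jaw":0,"travel":[0,6,0],"rot":[0,0,0]},
    {"jaw":0,"travel":[0,6,0],"rot":[0,0,0]}
  ]
}}

```text
time_s: 15.08
tcp_pos: [0.5683, 0.1237, 0.0864]
eef_rot: [-3.137, -0.004, -0.002]
contact_force: [1.6, 9.1, -1.3]
opening: 0.0002
grasp_force: 4.4
```

Request:
{"fn": "carry_out", "kwargs": {
  "rows": [
    {"jaw":0,"travel":[0,2,0],"rot":[0,0,0]},
    {"jaw":0,"travel":[0,4,0],"rot":[0,0,0]},
    {"jaw":0,"travel":[0,4,0],"rot":[0,0,0]},
    {"jaw":0,"travel":[0,4,0],"rot":[0,0,0]}
  ]
}}

```text
time_s: 15.58
tcp_pos: [0.5683, 0.1235, 0.0864]
eef_rot: [-3.133, -0.009, -0.003]
contact_force: [0.5, 14.2, -2.1]
opening: -0.0
grasp_force: 7.2
```

Run:
```python
from h import *
p=eyes.get_image("scene");i=p["color"][...,::-1]
cv2.imwrite("pics/s3.png",cv2.resize(i[110:310,230:460],None,fx=3,fy=3,interpolation=cv2.INTER_CUBIC))
```

```text
(no output)
```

View pics/s3.png

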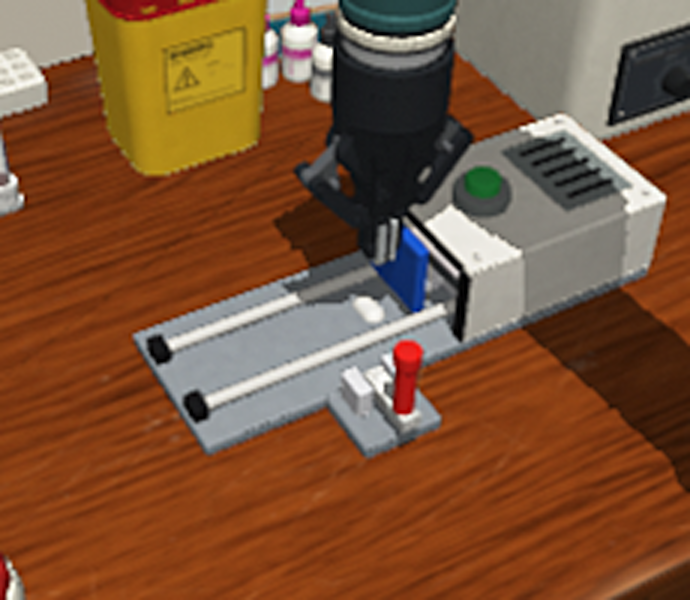

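The carriage tab is just outside the cover mouth, gripper clear of the cover; the 14 N reaction is the end stop. Back off gently and go above the button.

Request:
{"fn": "carry_out", "kwargs": {
  "rows": [
    {"jaw":0,"travel":[0,-4,0],"rot":[0,0,0]},
    {"jaw":0,"travel":[0,-8,0],"rot":[0,0,0]},
    {"jaw":0,"travel":[0,-12,0],"rot":[0,0,0]},
    {"jaw":0,"travel":[0,-20,0],"rot":[0,0,0]},
    {"jaw":0,"travel":[0,-25,-30],"rot":[0,0,0]},
    {"jaw":0,"travel":[0,-25,-75],"rot":[0,0,0]},
    {"jaw":0,"travel":[0,-25,-80],"rot":[0,0,0]}
  ]
}}

```text
time_s: 16.5
tcp_pos: [0.5699, 0.1408, 0.1692]
eef_rot: [-3.141, 0.001, -0.008]
contact_force: [-0.1, -0.1, 0.0]
opening: 0.0
grasp_force: 0.0
```

Run:
```python
from h import *
s=manip.read_state();print(s["tcp_pos"])
t=eyes.get_image("top");c=eyes.get_image("scene")
def blob(p,box):
    u0,v0,u1,v1=box;h=cv2.cvtColor(p["color"][v0:v1,u0:u1],cv2.COLOR_RGB2HSV)
    m=cv2.inRange(h,(50,120,50),(80,255,255));n,l,st,ce=cv2.connectedComponentsWithStats(m);k=1+np.argmax(st[1:,4]);return ce[k]+[u0,v0],st[k]
a,sa=blob(t,(370,165,420,205));b,sb=blob(c,(375,150,410,190));print(a,sa,b,sb)
print(tri(ray(t,a),ray(c,b)),atz(t,a,.088),atz(c,b,.088))
```

```text
[0.5699331  0.14076809 0.16916707]Traceback (most recent call last):
  File "<stdin>", line 7, in <module>
  File "<stdin>", line 6, in blob
    return _wrapfunc(a, 'argmax', axis=axis, out=out, **kwds)
    return bound(*args, **kwds)
ValueError: attempt to get argmax of an empty sequence
```

Run:
```python
from h import *
t=eyes.get_image("top");c=eyes.get_image("scene")
t["color"]=cv2.imread("pics/top0.png")[...,::-1].copy();c["color"]=cv2.imread("pics/scene0.png")[...,::-1].copy()
def blob(p,box):
    u0,v0,u1,v1=box;h=cv2.cvtColor(p["color"][v0:v1,u0:u1],cv2.COLOR_RGB2HSV)
    m=cv2.inRange(h,(45,110,40),(85,255,255));n,l,st,ce=cv2.connectedComponentsWithStats(m);k=1+np.argmax(st[1:,4]);return ce[k]+[u0,v0],st[k]
a,sa=blob(t,(370,165,420,205));b,sb=blob(c,(375,150,410,190));print(a,sa,b,sb)
print(tri(ray(t,a),ray(c,b)),atz(t,a,.09),atz(c,b,.09))
```

```text
[395. 183.] [21 14  9  9 67] [390.51515152 170.39393939] [10 16 12 10 99]
[0.57216999 0.03840019 0.0912079 ] [0.57246874 0.0382108  0.09      ] [0.57334725 0.03735656 0.09      ]
```

Request:
{"fn": "carry_out", "kwargs": {
  "rows": [
    {"jaw":0,"travel":[1,35,0],"rot":[0,0,0]},
    {"jaw":0,"travel":[2,70,0],"rot":[0,0,0]},
    {"jaw":0,"travel":[2,95,0],"rot":[0,0,0]},
    {"jaw":0,"travel":[2,103,0],"rot":[0,0,0]},
    {"jaw":0,"travel":[2,103,15],"rot":[0,0,0]},
    {"jaw":0,"travel":[2,103,30],"rot":[0,0,0]},
    {"jaw":0,"travel":[2,103,42],"rot":[0,0,0]}
  ]
}}

```text
time_s: 17.58
tcp_pos: [0.5695, 0.0391, 0.1226]
eef_rot: [-3.141, -0.003, 0.003]
contact_force: [-1.0, 0.6, 2.8]
opening: -0.0002
grasp_force: 1.2
```

Request:
{"fn": "carry_out", "kwargs": {
  "rows": [
    {"jaw":0,"travel":[0,0,2],"rot":[0,0,0]},
    {"jaw":0,"travel":[0,0,4],"rot":[0,0,0]},
    {"jaw":0,"travel":[0,0,6],"rot":[0,0,0]},
    {"jaw":0,"travel":[0,0,8],"rot":[0,0,0]},
    {"jaw":0,"travel":[0,0,10],"rot":[0,0,0]}
  ]
}}

```text
time_s: 18.2
tcp_pos: [0.5702, 0.0384, 0.1183]
eef_rot: [-3.141, 0.0, 0.001]
contact_force: [-11.4, 1.5, 42.3]
opening: 0.0001
grasp_force: 21.0
```

Request:
{"fn": "carry_out", "kwargs": {
  "rows": [
    {"jaw":0,"travel":[0,0,-4],"rot":[0,0,0]},
    {"jaw":0,"travel":[0,0,-5],"rot":[0,0,0]}
  ]
}}

```text
time_s: 18.45
tcp_pos: [0.5707, 0.0379, 0.1204]
eef_rot: [-3.141, 0.0, -0.003]
contact_force: [-0.3, 2.5, 3.0]
opening: -0.0
grasp_force: 1.6
```

Request:
{"fn": "carry_out", "kwargs": {
  "rows": [
    {"jaw":0,"travel":[0,0,-10],"rot":[0,0,0]},
    {"jaw":0,"travel":[0,0,-40],"rot":[0,0,0]},
    {"jaw":0,"travel":[-20,-40,-90],"rot":[0,0,0]},
    {"jaw":0,"travel":[-60,-80,-130],"rot":[0,0,0]},
    {"jaw":0,"travel":[-100,-120,-130],"rot":[0,0,0]},
    {"jaw":0,"travel":[-100,-180,-130],"rot":[0,0,0]},
    {"jaw":0,"travel":[-100,-200,-130],"rot":[0,0,0]},
    {"jaw":0,"travel":[-100,-200,-130],"rot":[0,0,0]}
  ]
}}

```text
time_s: 19.45
tcp_pos: [0.4707, 0.2385, 0.2493]
eef_rot: [3.142, 0.003, 0.001]
contact_force: [0.1, -0.4, 0.4]
opening: 0.0
grasp_force: 0.0
```

Run:
```python
from h import *
p=eyes.get_image("top");i=p["color"][...,::-1]
cv2.imwrite("pics/t4.png",cv2.resize(i[130:260,260:460],None,fx=4,fy=4,interpolation=cv2.INTER_CUBIC))
```

```text
(no output)
```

View pics/t4.png

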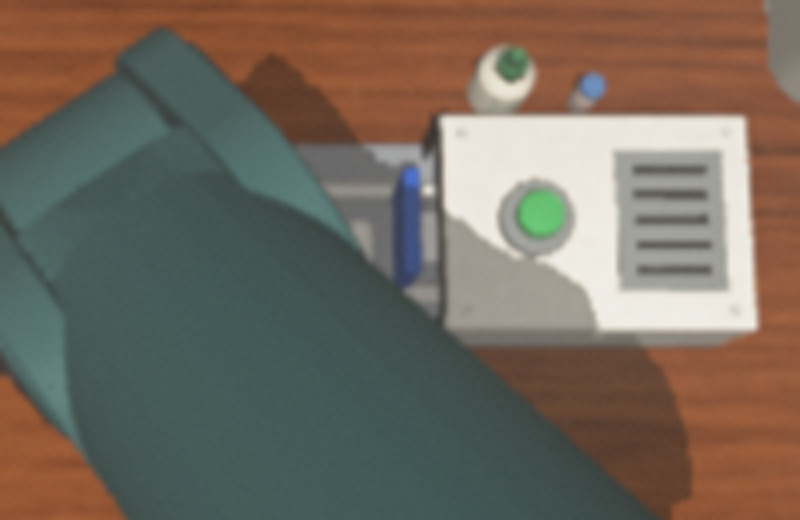

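The button is up again at (541,212), the tab stands just outside the mouth at (408,225), and the bottle and vial are in place. Handing in.

```bash
python3 -c "
from workcell import manip
print(manip.close_job())"
```

```text
the job is handed in; nothing more can be done
None
```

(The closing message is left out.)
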